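# Drive a stuck piston out of a fastening tool's guide with a drift

## Task

The piston is stuck in the piston guide that is clamped upright in the service stand. Take the drift that fits the muzzle from the rack, pass it down through the muzzle and press the piston out of the bottom of the guide so that it drops into the stand's tray: press slowly and steadily, never with more than 30 N on the piston or on the guide, so that neither is marred. Then hang the drift back upright in a hole of the rack, and leave the other drift and the things lying about where they are.

Things in the scene. Friction and masses are not known exactly. Their poses are not given: they have to be found in the camera images.
- stand: Service stand, fixed: grey base 124 x 112 mm with a shallow tray (rim 20 mm high), two steel posts at its y = +42 and -42 mm and between them, 79 to 97 mm up, an aluminium clamp holding the piston guide, an upright turned steel tube on the stand's axis, outer diameter 25 mm at the top, 37 mm at its flange. Origin: table height, on the guide's axis; z up. Nothing of it is higher than the muzzle.
- muzzle (a point): Centre of the guide's upper face (the muzzle), on the bore axis, 138 mm above the table. Its bore is 10 mm in diameter, with a countersink at the top 15 mm wide and 2.5 mm deep (45 degrees), and runs straight down to 112 mm above the table.
- rear_mouth (a point): Centre of the guide's open lower end, 62 mm above the table, where the piston comes out. From here up to 112 mm above the table the bore is 19.6 mm wide.
- tray (a point): Centre of the tray's floor below the guide, 10 mm above the table.
- piston: The stuck piston, dark steel, loose but tight in the wide bore, stem up: head 18 mm in diameter and 24 mm long, stem 7 mm in diameter and 20 mm long. Origin: centre of the head's lower face; z along the stem. Pads grip it: about 6 to 10 N of dry friction, plus 6 to 7 N for each 10 mm/s of speed, so faster than 20 mm/s is too hard. It drops free once its stem end is about 52 mm below the muzzle face.
- piston_end (a point): Centre of the upper end of the piston's stem, 44 mm above its origin, where the drift presses; at the start 19 to 27 mm below the muzzle face.
- drift_slim: The drift that fits, a loose turned steel rod 137 mm long, about 0.15 kg. From its lower end: nose 8 mm in diameter, 75 mm long, 1 mm chamfer; collar 26 mm in diameter (75 to 81 mm); round knurled grip 16 mm in diameter (81 to 128 mm); head 13 mm in diameter. Origin: centre of the nose's lower end; z towards the head. At the start it hangs upright by its collar in an end hole of the rack.
- slim_grip (a point): Point on the slim drift's axis in the middle of its knurled grip, 106 mm from the nose end.
- drift_thick: The other drift, of the same shape but with a nose 12 mm in diameter, too thick for the muzzle, in the other end hole; its head stands 157 mm above the table. Leave it hanging.
- rack: Drift rack, fixed: a grey sheet-metal plate 160 x 54 mm and 5 mm thick on two end legs, its top 95 mm above the table, with three through holes 15 mm in diameter in a row 50 mm apart along its y. Origin: under its middle, at table height; z up. A drift hangs in a hole with its collar flat on the plate, its nose end then 20 mm above the table.
- hole0 (a point): Centre of the rack's first hole (rack y = -50 mm), at the plate's top.
- hole1 (a point): Centre of the rack's middle hole (empty at the start), at the plate's top.
- hole2 (a point): Centre of the rack's last hole (rack y = +50 mm), at the plate's top.
- glue_bottle: Small upright white bottle, 33 mm wide, 96 mm high; bystander. Origin under its middle.
- load_box: Small flat cardboard box, 62 x 88 x 46 mm; bystander. Origin under its middle.
- pin_tin_0: Round green tin with a lid, 68 mm wide, 42 mm high, behind the rack; bystander. Origin under its middle.
- marker: Marker pen lying at the front of the table, 135 mm long; bystander. Origin under its middle.
- nut_a: Hex nut, 25 mm wide, 11 mm high, lying flat; bystander. Origin under its middle.
There are look-alikes about, which are no part of the job. What is shaped like the drift_slim but red or yellow is not meant.

How it is judged:
By the outcome, as a careful person would: the job done as asked, in the order asked, and still so for the second after the job is handed in, with the robot touching nothing.
It also fails if it takes over 72 s, if anything falls off the work surface, if the arm or the gripper's body presses on something with over 40 N, if the wrist force passes 120 N, or if a joint passes its speed limit or range.

## Robot

A 6-joint arm with a two-finger parallel gripper is mounted at the origin on a cart in front of the work surface, level with it; the furniture and walls round the work are solid. World frame = base frame: x ahead of the robot, y to its left, z up, the work surface at z = 0. Lengths are in m, angles in rad, forces in N, time in s.
With the tool pointing down it reaches from about 0.425 to 0.95 m from the base axis. Payload 3.5 kg.
Tool frame: the origin (TCP) lies midway between the tips of the shut fingers; the grasp point (between the pads) lies 19 mm behind it; z points along the fingers, y is the line along which they close (so a half turn about z gives the same grasp; the last joint's range is limited). The gripper opens to 85 mm and grips with 20 to 120 N. Pads are 22 mm wide; open, the fingers measure 114 mm over their backs; the gripper's body (76 mm by 85 mm) begins 54 mm behind the grasp point. The pads swing forward as they close: fully open they stand 13 mm farther back than shut.
Start: joints at [1.158, 0.286, 1.577, -0, 1.279, -0.15], TCP at [0.175, 0.652, 0.231] pointing down, gripper open.
Joint ranges: [-2.77, 2.77], [-0.9, 2.22], [0.21, 2.48], [-1.53, 4.67], [0.24, 2.81], [-2.84, 2.84]. Speed limits (rad/s): [2.79, 2.79, 3.14, 3.14, 3.14, 3.14].

## Interface

Orientations are given as a unit quaternion [x, y, z, w].
In Python, from plant import ctrl gives the robot as it stands.
- The arm moves only by the tool arm_command, never from a script. Its argument "steps" is one flat list of numbers, 5 for each row, row after row: the opening in per cent of the stroke, from 0 (shut) to 100 (fully open), then the shift along the tool's x, y, z each as a share of 25 mm, from -1 to 1, then the turn about the tool's z as a share of 0.1 rad, from -1 to 1. In form: [grip, tx, ty, tz, spin, grip, tx, ty, tz, spin, ...]. A call has 1 to 8 rows; each row shifts and turns the commanded pose from where the row before left it, along the tool's axes as they then stand; what a row does not reach is not made up. A row lasts 1/12 s, in which the tool goes at most 41.7 mm and 7.16 degrees, less where a joint would pass 70% of its speed; a pose out of reach is approached as far as the arm can. A call with a number of a shift or a turn outside -1 to 1 is refused whole. A call with a gripper value outside its range is refused whole. The fingers move at their own pace and stop on an object; "squeeze" is the grip in N (left out, the last holds). Time passes only in rows, so rows that do not move let the fingers close. It gives the time, the measured TCP pose, the force, the opening and the grip force at its end, in the units of the state.
- ctrl.get_state(): the state, without advancing time (a new reading comes with each control period).
- ctrl.read_camera(name): name is "scene" or "side" or "wrist"; returns the picture (384x512x3 uint8, red, green, blue); there is no depth.
- ctrl.camera_model(name): a dict with "intrinsics" (3x3 intrinsics, pixels), "rvec" (rotation vector, rad) and "tvec" (3), from world to camera coordinates, as OpenCV has them. Camera axes: x right, y down, z forward; pixel columns grow to the right and rows downward; lengths in m; the calibration is good to about 2 mm. A picture is of the moment at which its call begins: read the wrist's pose just before it. camera_model takes no time and is no camera call; for the wrist camera it gives the pose at the moment of the call.
- ctrl.sign_off(): hands the job in; it is judged then, once.
The state is a dict: "time": time; "qpos": joint angles; "dq": joint speeds; "joint_efforts": joint torques, N m; "eef_pos": TCP position; "tcp_rot": TCP orientation; "contact_force": force on the tool from outside, world axes, zero at the start; "wrist_torque": the same for the moment, N m; "opening": opening from 0.0 (shut) to 1.0 (fully open); "finger_force": force on a finger pad.
Only numpy, scipy, OpenCV 4.12 (cv2) and the standard library are available. Lean on these libraries where they do the work, as an engineer would, in place of code of your own. Each camera call takes 0.05 s, during which the arm holds its last target. There are 200 camera calls.

## Working session

There is one attempt and no reset: what is moved stays moved. The work goes in short steps, Python scripts to look and compute and a tool call to move; the robot and the scene stay as the last step left them, time stands still between calls to the robot, and variables do not carry over. Pictures are saved under pics/ and viewed, at most 10 in all, crops included, and the job is handed in when it is done.

Besides the shell and the picture viewer there is one more tool, called after "Call:" as name(argument=value, ...) on one line, values as JSON. arm_command: Moves the arm, as the interface text tells. Its arguments: {"type":"object","properties":{"steps":{"type":"array","items":{"type":"number"}},"squeeze":{"type":"number"}},"required":["steps"]}

```bash
mkdir -p pics; ls
cat > h.py <<'E'
import numpy as np, cv2
from plant import ctrl
def cam(n):
    m=ctrl.camera_model(n); R,_=cv2.Rodrigues(np.array(m["rvec"],float)); return np.array(m["intrinsics"],float),R,np.array(m["tvec"],float).ravel()
def shot(n,f):
    c=cam(n); im=ctrl.read_camera(n); cv2.imwrite("pics/"+f,cv2.cvtColor(im,cv2.COLOR_RGB2BGR)); return im,c
def ray(c,u,v):
    K,R,t=c; d=R.T@np.linalg.inv(K)@np.array([u,v,1.]); return -R.T@t,d
def atz(c,u,v,z):
    o,d=ray(c,u,v); return o+d*(z-o[2])/d[2]
def proj(c,p):
    K,R,t=c; q=K@(R@np.asarray(p,float)+t); return q[:2]/q[2]
E
python3 - <<'E'
from h import *
a,_=shot("scene","scene0.png");b,_=shot("side","side0.png")
for n in("scene","side"):
    K,R,t=cam(n);print(n,-R.T@t,R[2],K[0,0])
s=ctrl.get_state();print({k:np.round(v,3) for k,v in s.items()})
from scipy.spatial.transform import Rotation as Ro
print(Ro.from_quat(s["tcp_rot"]).as_matrix().round(3)); K,R,t=cam("wrist");print(-R.T@t,R)
E
```

```text
pics
scene [-0.12521763 -0.83973354  0.6312323 ] [ 0.56522623  0.70738875 -0.42440601] 419.89473016771683
side [ 0.02228667 -0.79335109  0.78990179] [ 0.46172986  0.67049551 -0.58072482] 422.74974341493777
{'time': np.float64(0.1), 'qpos': array([ 1.158,  0.287,  1.578,  0.   ,  1.279, -0.15 ]), 'dq': array([-0.002, -0.002, -0.003,  0.   ,  0.   , -0.001]), 'joint_efforts': array([ 1.000e-03, -4.073e+01, -2.937e+01, -0.000e+00,  3.000e-03,
        0.000e+00]), 'eef_pos': array([0.175, 0.651, 0.23 ]), 'tcp_rot': array([ 0.131,  0.991, -0.001, -0.   ]), 'contact_force': array([0.607, 1.097, 0.308]), 'wrist_torque': array([-0.002, -0.012, -0.061]), 'finger_force': np.float64(0.0), 'opening': np.float64(0.997)}
[[-0.966  0.26  -0.001]
 [ 0.26   0.966 -0.002]
 [ 0.    -0.002 -1.   ]]
[0.09855894 0.67211473 0.37287565] [[ 0.26012879  0.96557006 -0.00273351]
 [ 0.91895858 -0.24670047  0.30765892]
 [ 0.29639189 -0.08254293 -0.95149278]]
```

View pics/scene0.png

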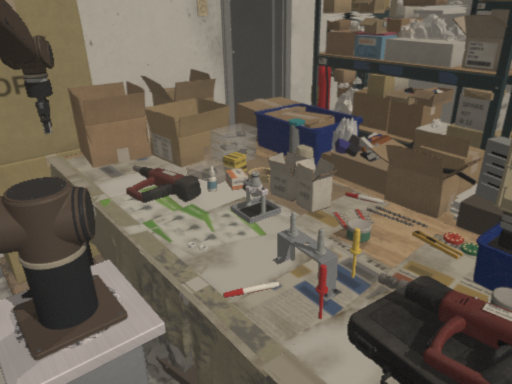

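View pics/side0.png

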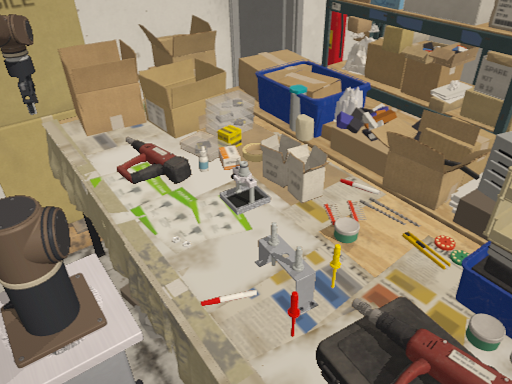

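Run:
```python
import cv2,numpy as np
a=cv2.imread("pics/side0.png");b=cv2.imread("pics/scene0.png")
up=lambda i,x,y,w,h,s:cv2.resize(i[y:y+h,x:x+w],None,fx=s,fy=s,interpolation=cv2.INTER_CUBIC)
m=np.zeros((600,800,3),np.uint8)
m[:380,:400]=up(a,245,215,80,76,5)
m[:380,400:]=up(b,265,205,80,76,5)
m[380:,:275]=up(a,215,155,60,48,5)[:220,:275]
m[380:,400:675]=up(b,225,170,60,48,5)[:220,:275]
cv2.imwrite("pics/mos.png",m)
```

```text
(no output)
```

View pics/mos.png

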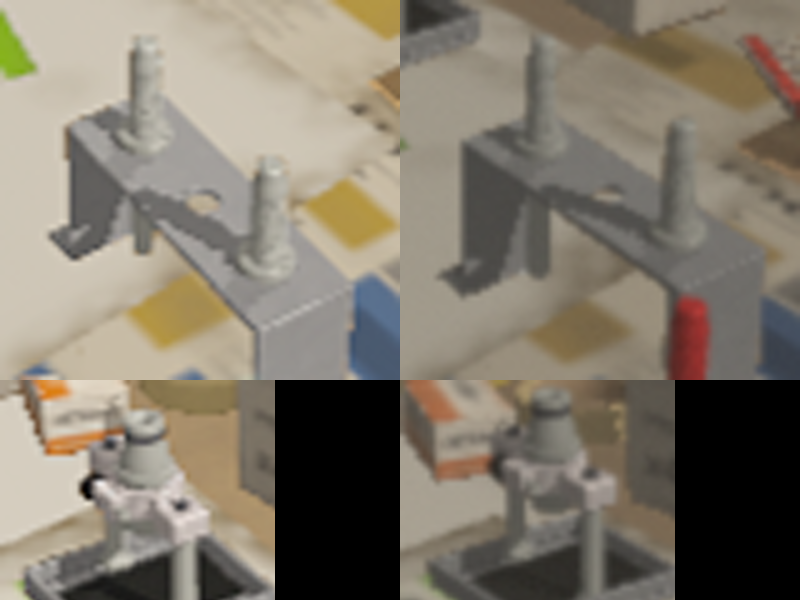

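Run:
```python
from h import *
s=cam("side");c=cam("scene")
def tri(p,q):
    A=[];b=[]
    for cc,u in((s,p),(c,q)):
        o,d=ray(cc,*u);d/=np.linalg.norm(d);P=np.eye(3)-np.outer(d,d);A.append(P);b.append(P@o)
    return np.linalg.solve(sum(A),sum(b))
for n,p,q,z in(("far",(274.4,223),(293.2,213),.157),("near",(299.4,247),(321.6,229.4),.157),("hole1",(285.6,255.2),(306.8,243.4),.095),("muz",(244.2,162.8),(255.2,173.8),.138)):
    print(n,tri(p,q).round(4),atz(s,*p,z).round(4),atz(c,*q,z).round(4))
```

```text
far [ 0.5056 -0.181   0.1506] [ 0.501  -0.1878  0.157 ] [ 0.4971 -0.189   0.157 ]
near [ 0.4975 -0.2821  0.1522] [ 0.4939 -0.2859  0.157 ] [ 0.4913 -0.2878  0.157 ]
hole1 [ 0.4952 -0.2395  0.096 ] [ 0.4957 -0.2383  0.095 ] [ 0.4964 -0.2387  0.095 ]
muz [0.626  0.1212 0.1275] [0.6165 0.1064 0.138 ] [0.6103 0.1015 0.138 ]
```

Call:
arm_command(steps=[100,0,0,-0.92,-0.88,100,0,0,-0.92,-0.88,100,0,0,-0.92,-0.87,100,-0.61,-0.79,0,0,100,-0.61,-0.79,0,0,100,-0.61,-0.79,0,0,100,-0.61,-0.79,0,0,100,-0.61,-0.79,0,0])

```text
time: 0.77
eef_pos: [0.2519, 0.5519, 0.2996]
tcp_rot: [-0.0, 1.0, -0.0, -0.0]
contact_force: [0.4, 0.5, -0.0]
opening: 0.998
finger_force: 0.0
```

Call:
arm_command(steps=[100,-0.61,-0.79,0,0,100,-0.61,-0.79,0,0,100,-0.61,-0.79,0,0,100,-0.61,-0.79,0,0,100,-0.61,-0.79,0,0,100,-0.61,-0.79,0,0,100,-0.61,-0.79,0,0,100,-0.61,-0.79,0,0])

```text
time: 1.43
eef_pos: [0.3739, 0.3939, 0.2997]
tcp_rot: [-0.0, 1.0, -0.0, -0.0]
contact_force: [0.5, 0.0, -0.3]
opening: 0.999
finger_force: 0.0
```

Call:
arm_command(steps=[100,-0.61,-0.79,0,0,100,-0.61,-0.79,0,0,100,-0.61,-0.79,0,0,100,-0.61,-0.79,0,0,100,-0.61,-0.79,0,0,100,-0.61,-0.79,0,0,100,-0.61,-0.79,0,0,100,-0.61,-0.79,0,0])

```text
time: 2.1
eef_pos: [0.496, 0.236, 0.2997]
tcp_rot: [-0.0, 1.0, -0.0, -0.0]
contact_force: [-0.1, 0.7, 0.4]
opening: 0.999
finger_force: 0.0
```

Accurate. Go over the muzzle (0.60, 0.10) and look.

Call:
arm_command(steps=[100,-0.69,-0.9,0,0,100,-0.69,-0.9,0,0,100,-0.69,-0.9,0,0,100,-0.69,-0.9,0,0,100,-0.69,-0.9,0,0,100,-0.69,-0.9,0,0,100,0,0,0,0])

```text
time: 2.68
eef_pos: [0.6011, 0.0982, 0.2992]
tcp_rot: [0.002, 1.0, -0.001, -0.0]
contact_force: [-0.8, -0.3, 0.0]
opening: 1.001
finger_force: 0.0
```

Run:
```python
from h import *
import pickle
im,c=shot("wrist","w1.png");pickle.dump(c,open("w1.pkl","wb"))
print(ctrl.get_state()["eef_pos"],proj(c,[.613,.104,.138]))
```

```text
[0.59988388 0.10013832 0.2991822 ] [263.54646528 180.55476493]
```

View pics/w1.png

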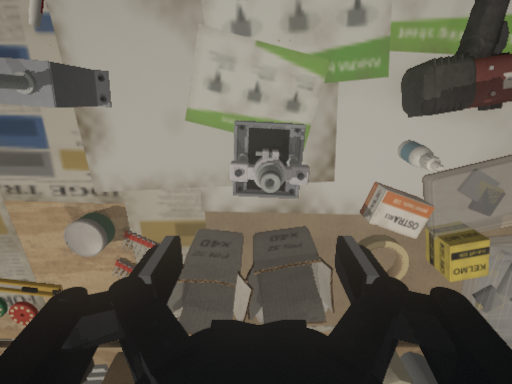

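```bash
python3 - <<'E'
import cv2,numpy as np
from h import *
for n in("side","scene"):
    g=cv2.imread(f"pics/{n}0.png",0); c=cam(n)
    for z in(.14,.06,.05,.04,.03,.02):
        u,v=proj(c,[.499,-.188,z]); u0=int(round(u));v=int(round(v)); print(n,z,round(u,1),v,"cols",u0-9,g[v,u0-9:u0+10])
print(cam("wrist")[0])
E
python3 - <<'E'
import cv2,numpy as np
import sys; sys.path.insert(0,'.')
a=cv2.imread("pics/w1.png");b=cv2.imread("pics/side0.png");d=cv2.imread("pics/scene0.png")
up=lambda i,x,y,w,h,s:cv2.resize(i[y:y+h,x:x+w],None,fx=s,fy=s,interpolation=cv2.INTER_NEAREST)
m=np.zeros((600,800,3),np.uint8)
m[:300,:400]=up(a,246,168,50,37,8)[:296].repeat(1,0) if 0 else cv2.resize(a[168:205,246:296],(400,300))
m[:300,400:]=cv2.resize(a[60:120,0:80],(400,300))
m[300:,:400]=up(b,262,230,40,30,10)
m[300:,400:]=up(d,280,225,40,30,10)
cv2.imwrite("pics/mos2.png",m)
E
```

```text
side 0.14 273.7 229 cols 265 [197 198 198 199 201 178 109 127 152 167 174 170 182 200 198 198 198 198
 198]
side 0.06 273.4 254 cols 264 [ 95  95  95  95  93 111 117  94 103 108 107 107 114 120 119 143 164 158
 155]
side 0.05 273.4 257 cols 264 [ 95  96  95  91 123 151 144 124 102  98 104 108 110 109 109 109 109 108
 110]
side 0.04 273.4 259 cols 264 [ 95  94  93 121 149 151 144 124 109 114 108 103 135 159 140 106 108 110
 110]
side 0.03 273.3 262 cols 264 [ 95  92 119 145 158 172 186 171 108 115 112 134 165 152 117 146 162 159
 156]
side 0.02 273.3 265 cols 264 [196 197 201 199 198 198 199 180 125 107 122 163 183 179 177 170 137 107
 145]
scene 0.14 293.4 219 cols 284 [139 141 142 140 138 134 100  86  97 112 122 129 125 130 132 133 135 134
 132]
scene 0.06 292.8 247 cols 284 [ 73  74  72  73  78 100  96  86  85  86  92 129 113  91  94 103  95  90
  89]
scene 0.05 292.7 250 cols 284 [ 73  73  74  78 101 108  94  85  87  86  92 136 149 149 144 135 110  86
  90]
scene 0.04 292.6 253 cols 284 [ 75  74  78 100 110 108  92  84  86  86  90 130 138 139 135 132 130 128
 127]
scene 0.03 292.6 257 cols 284 [ 74  78 103 111 111 110  95  86  87  86  90 121 131 127 126 122 120 120
 121]
scene 0.02 292.5 260 cols 283 [ 76  83 117 125 134 144 149 144 120 105 105 123 129 129 126 123 120 115
 114]
[[265.38699862   0.         258.26433693]
 [  0.         265.38699862 186.16118229]
 [  0.           0.           1.        ]]
```

View pics/mos2.png

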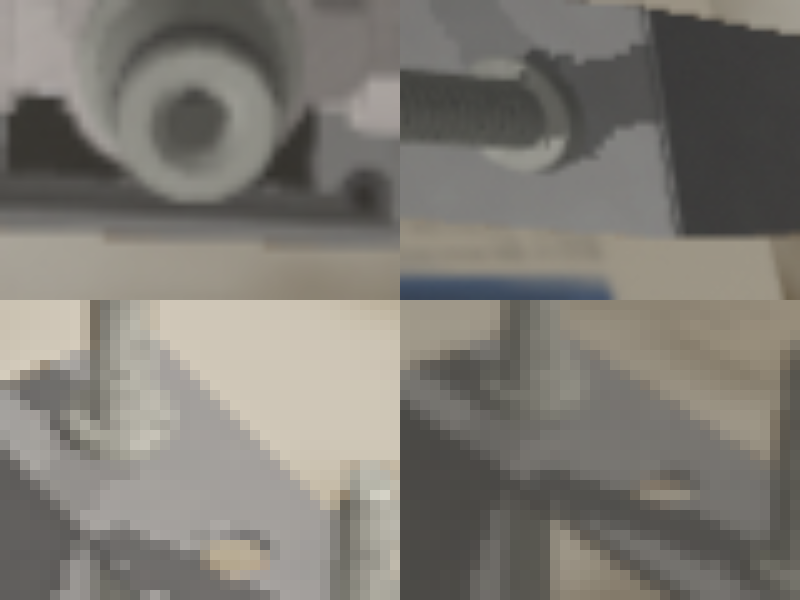

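Call:
arm_command(steps=[100,0.5,-0.84,0,0,100,0.5,-0.84,0,0,100,0.5,-0.84,0,0,100,0.5,-0.84,0,0,100,0.5,-0.84,0,0,100,0.5,-0.84,0,0,100,0.5,-0.84,0,0,100,0.5,-0.84,0,0])

```text
time: 3.4
eef_pos: [0.498, -0.0654, 0.3]
tcp_rot: [-0.001, 1.0, 0.0, -0.0]
contact_force: [0.3, -0.8, 0.3]
opening: 1.003
finger_force: 0.0
```

Call:
arm_command(steps=[100,0.5,-0.84,0,0,100,0.5,-0.84,0,0,100,0.5,-0.84,0,0,100,0.5,-0.84,0,0,100,0.5,-0.84,0,0,100,0.5,-0.84,0,0,100,0.5,-0.84,0,0,100,0.5,-0.84,0,0])

```text
time: 4.07
eef_pos: [0.3985, -0.2335, 0.3001]
tcp_rot: [-0.001, 1.0, 0.0, 0.0]
contact_force: [0.2, -0.6, 0.2]
opening: 0.998
finger_force: 0.0
```

Call:
arm_command(steps=[100,0.5,-0.84,0,0,100,0.5,-0.84,0,0,100,0.5,-0.84,0,0,100,0.5,-0.84,0,0,100,0,0,0.47,0.98,100,0,0,0.47,0.98,100,0,0,0.47,0.98,100,0,0,0.47,0.98])

```text
time: 4.73
eef_pos: [0.3493, -0.3168, 0.2525]
tcp_rot: [0.197, 0.98, 0.0, -0.0]
contact_force: [-0.5, -0.0, -0.4]
opening: 1.002
finger_force: 0.0
```

Call:
arm_command(steps=[100,0,0,0.47,0.98,100,0,0,0.47,0.98,100,0,0,0.47,0.98,100,0,0,0.47,0.98,100,0,0,0.47,0.98,100,0,0,0.47,0.98,100,0,0,0.47,0.98,100,0,0,0.47,0.98])

```text
time: 5.4
eef_pos: [0.3495, -0.3165, 0.1586]
tcp_rot: [0.556, 0.831, 0.0, -0.0]
contact_force: [-0.3, -0.9, -0.1]
opening: 1.0
finger_force: 0.0
```

Call:
arm_command(steps=[100,0,0,0.47,0.98,100,0,0,0.47,0.98,100,0,0,0.47,0.98,100,0,0,0.47,0.98,100,0,0,0,0])

```text
time: 5.82
eef_pos: [0.3484, -0.3151, 0.1097]
tcp_rot: [0.706, 0.708, 0.001, -0.003]
contact_force: [-0.5, 0.7, -0.3]
opening: 0.997
finger_force: 0.0
```

Run:
```python
from h import *
import pickle
im,c=shot("wrist","w2.png");pickle.dump(c,open("w2.pkl","wb"))
s=ctrl.get_state();print(s["eef_pos"],s["tcp_rot"],s["qpos"])
for p in([.493,-.287,.157],[.493,-.287,.04],[.499,-.188,.157],[.499,-.188,.04]):print(proj(c,p))
print("muz",atz(pickle.load(open("w1.pkl","rb")),269.8,182.6,.138))
```

```text
[ 0.3488116  -0.31592685  0.11093706] [ 7.04978549e-01  7.09226103e-01  4.52234240e-04 -1.83715680e-03] [-9.52192389e-01 -2.84680399e-02  2.16206738e+00  3.19148083e-04
  1.01176766e+00 -9.58369132e-01]
[620.58119347 233.73752366]
[435.49460147 166.04137666]
[785.3968221  -76.18873241]
[472.69005869  29.40909612]
muz [0.61558669 0.11149851 0.138     ]
```

View pics/w2.png

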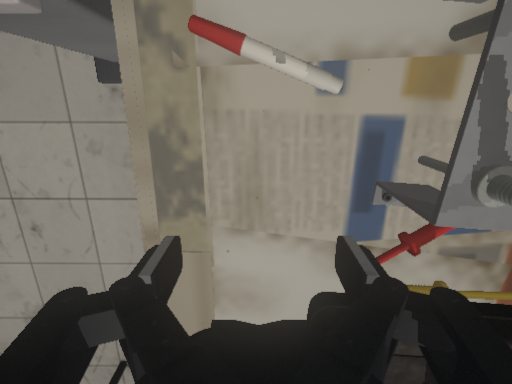

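Run:
```python
from h import *
import pickle
c=pickle.load(open("w2.pkl","rb"))
for n,u,v,z in(("tip",422,160,.02),("nose mid",435,163.5,.04),("collar",497,187,.101),("fartip",453,33,.02),("red",410,243,.01),("red up",410,243,.08)):print(n,atz(c,u,v,z))
s=cam("side");k=cam("scene")
print(atz(s,292,333,0),atz(k,321,316,0))
```

```text
tip [ 0.49347846 -0.28622778  0.02      ]
nose mid [ 0.49216081 -0.28487217  0.04      ]
collar [ 0.49092365 -0.28540426  0.101     ]
fartip [ 0.49852782 -0.18588902  0.02      ]
red [ 0.50382696 -0.37524159  0.01      ]
red up [ 0.45896223 -0.33535913  0.08      ]
[ 0.41676142 -0.36151453  0.        ] [ 0.42032659 -0.36317337  0.        ]
```

Call:
arm_command(steps=[100,0,0,-0.9,0,100,0,0,-0.9,0,100,0,0,-0.9,0,100,0,0,-0.9,0,100,0.2,0.72,0,0,100,0.2,0.72,0,0,100,0.2,0.72,0,0,100,0.2,0.72,0,0])

```text
time: 6.53
eef_pos: [0.4224, -0.2971, 0.2039]
tcp_rot: [0.705, 0.709, 0.0, 0.001]
contact_force: [0.6, -0.1, -0.9]
opening: 1.004
finger_force: 0.0
```

Call:
arm_command(steps=[100,0.2,0.72,0,0,100,0.1,0.72,0,0,100,0.1,0.72,0,0,100,0,0.72,0,0,100,0,0,0,0,100,0,0,0,0])

```text
time: 7.03
eef_pos: [0.4937, -0.2869, 0.2031]
tcp_rot: [0.705, 0.709, -0.0, 0.0]
contact_force: [-1.3, 0.1, -0.8]
opening: 1.001
finger_force: 0.0
```

Run:
```python
from h import *
import pickle
im,c=shot("wrist","w3.png");pickle.dump(c,open("w3.pkl","wb"))
s=ctrl.get_state();print(s["eef_pos"],s["tcp_rot"])
for p in([.4925,-.286,.157],[.4925,-.286,.101]):print(proj(c,p))
```

```text
[ 0.49310863 -0.28703319  0.20284215] [ 7.05227654e-01  7.08980918e-01 -1.09768783e-04  4.76875245e-05]
[257.26606015 206.94944306]
[257.46026046 184.78017967]
```

View pics/w3.png

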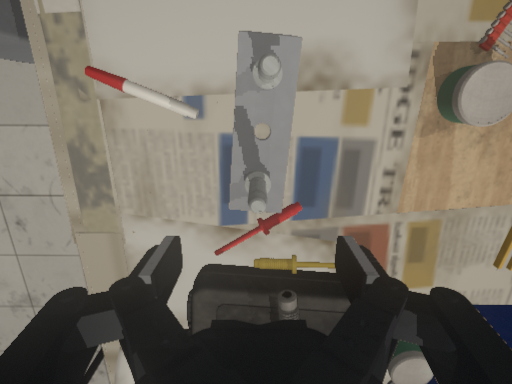

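Call:
arm_command(steps=[100,0.03,0.02,0.95,0,100,0,0,0.95,0,100,0,0,0.95,0,100,0,0,0.5,0,100,0,0,0.45,0,100,0,0,0,0])

```text
time: 7.58
eef_pos: [0.492, -0.2859, 0.1051]
tcp_rot: [0.706, 0.708, -0.0, -0.002]
contact_force: [-1.2, 0.6, -1.1]
opening: 1.001
finger_force: 0.0
```

Call:
arm_command(steps=[0,0,0,0,0,0,0,0,0,0,0,0,0,0,0,0,0,0,0,0,0,0,0,0,0,0,0,0,0,0,0,0,0,0,0,0,0,0,0,0], squeeze=80)

```text
time: 8.25
eef_pos: [0.494, -0.287, 0.1082]
tcp_rot: [0.706, 0.708, -0.0, 0.001]
contact_force: [-1.3, 0.1, 4.1]
opening: 0.166
finger_force: 77.8
```

Call:
arm_command(steps=[0,0,0,-0.2,0,0,0,0,-0.6,0,0,0,0,-0.95,0,0,0,0,-0.95,0,0,0,0,-0.95,0,0,0,0,-0.95,0,0,0,0,-0.95,0,0,0,0,-0.95,0])

```text
time: 8.92
eef_pos: [0.4932, -0.2862, 0.2701]
tcp_rot: [0.706, 0.708, 0.0, -0.001]
contact_force: [-0.1, -0.3, -1.3]
opening: 0.169
finger_force: 77.9
```

Call:
arm_command(steps=[0,0,0,-0.8,0,0,0,0,0,0,0,0,0,0,0])

```text
time: 9.17
eef_pos: [0.4939, -0.2868, 0.2903]
tcp_rot: [0.706, 0.708, 0.0, 0.001]
contact_force: [-0.2, -0.6, -3.1]
opening: 0.167
finger_force: 78.0
```

Call:
arm_command(steps=[0,0.5,0.15,0,0,0,0.93,0.285,0,0,0,0.93,0.285,0,0,0,0.93,0.285,0,0,0,0.93,0.285,0,0,0,0.93,0.285,0,0,0,0.93,0.285,0,0,0,0.93,0.285,0,0])

```text
time: 9.83
eef_pos: [0.5458, -0.1087, 0.2866]
tcp_rot: [0.706, 0.708, -0.001, -0.003]
contact_force: [-0.3, -0.6, -1.1]
opening: 0.166
finger_force: 78.0
```

Call:
arm_command(steps=[0,0.93,0.285,0,0,0,0.93,0.285,0,0,0,0.93,0.285,0,0,0,0.93,0.285,0,0,0,0.93,0.285,0,0,0,0.93,0.285,0,0,0,0.93,0.285,0,0,0,0.93,0.285,0,0])

```text
time: 10.5
eef_pos: [0.6019, 0.0772, 0.2865]
tcp_rot: [0.706, 0.708, -0.002, -0.002]
contact_force: [-0.6, 0.2, -1.9]
opening: 0.165
finger_force: 78.0
```

Call:
arm_command(steps=[0,0.93,0.285,0,0,0,0.5,0.15,0,0,0,0,0,0,0,0,0,0,0,0,0,0,0,0,0])

```text
time: 10.92
eef_pos: [0.6134, 0.1102, 0.2886]
tcp_rot: [0.706, 0.708, -0.001, -0.001]
contact_force: [-0.3, -0.6, -1.3]
opening: 0.164
finger_force: 78.0
```

Run:
```python
from h import *
import pickle
im,c=shot("wrist","w4.png");b,_=shot("side","s4.png");d,_=shot("scene","c4.png");pickle.dump(c,open("w4.pkl","wb"))
s=ctrl.get_state();e=s["eef_pos"];print(e,s["tcp_rot"],s["contact_force"])
s_=cam("side");k=cam("scene");M=[.6155,.1115,.138]
up=lambda i,x,y,w,h:cv2.resize(cv2.cvtColor(i[y:y+h,x:x+w],cv2.COLOR_RGB2BGR),(400,300),interpolation=cv2.INTER_CUBIC)
m=np.zeros((600,800,3),np.uint8)
u=proj(c,M).round().astype(int);print("wrist",u,proj(c,[e[0],e[1],e[2]-.088])); o=u-[40,45]
m[:300,:400]=up(im,o[0],o[1],80,60);print(o)
for j,(i,cc) in enumerate(((b,s_),(d,k))):
    u=proj(cc,M).round().astype(int);o=u-[20,22];print(o,u);m[300:,400*j:400*j+400]=up(i,o[0],o[1],40,30)
m[:300,400:]=cv2.resize(cv2.cvtColor(im,cv2.COLOR_RGB2BGR),(400,300))
cv2.imwrite("pics/mos4.png",m)
```

```text
[0.61378204 0.1096182  0.28968109] [ 7.06548688e-01  7.07664404e-01 -2.05732968e-04 -2.36787798e-05] [ 0.55901598  0.83309361 -0.58858946]
wrist [261 171] [259.45556013 191.31229334]
[221 126]
[223 140] [243 162]
[234 150] [254 172]
```

View pics/mos4.png

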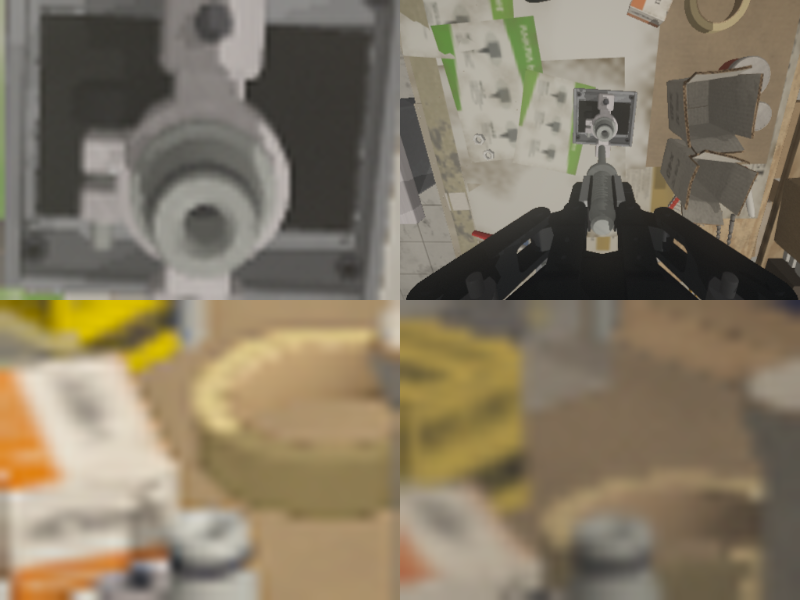

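Run:
```python
from h import *
import pickle
c=pickle.load(open("w4.pkl","rb"));print(atz(c,261.8,171.1,.138))
for n in("side","scene"):
    k=cam(n); print(n,proj(k,[.6138,.1096,.2017]),proj(k,[.6155,.1115,.138]),proj(k,[.6255,.1115,.138]),proj(k,[.6155,.1215,.138]))
for f,r in(("s4",range(140,156,2)),("c4",range(150,168,2))):
    g=cv2.imread(f"pics/{f}.png")
    x=232 if f=="s4" else 244
    for v in r: print(f,v,x,g[v,x:x+22].astype(int).sum(1)//3)
```

```text
[0.6165792  0.11196893 0.138     ]
side [242.0917881  143.70104986] [242.94817355 162.19115429] [245.70698138 161.1369978 ] [241.06156132 160.81566197]
scene [254.01480569 153.27689413] [254.49998626 172.4456063 ] [257.0185263  171.64208088] [252.50654052 171.52843693]
s4 140 232 [126 133 135 134 133 126 119  98  97 141 167 157 138 139 140 143 143 143
 143 142 142 141]
s4 142 232 [136 132 118 108  93  87  83  72  91 140 167 157 136 138 139 139 138 138
 138 137 137 137]
s4 144 232 [ 85  78  81  81  90 117 127 132 136 148 158 141 136 135 150 172 177 179
 173 172 179 166]
s4 146 232 [212 209 200 173 129 129 133 140 137 139 137 149 169 181 176 177 181 163
 161 154 152 151]
s4 148 232 [199 209 210 200 168 133 135 136 137 136 157 180 182 178 167 159 154 152
 150 147 145 142]
s4 150 232 [167 192 206 210 199 166 132 135 137 136 160 183 180 168 149 146 146 145
 141 138 141 140]
s4 152 232 [176 196 212 215 210 197 164 134 136 137 122 139 177 185 164 127 134 141
 140 139 140 141]
s4 154 232 [203 205 209 210 206 200 189 160 134 139 125 100 106 109 119 128 130 128
 130 130 123 121]
c4 150 244 [ 8
[... 203 characters left out ...]
23 110 115 114 107 109 108 107 102 101 105 105 102 110 113 115 116 116
 115 116 113 112]
c4 156 244 [125 127 123 120 120 115 111 109 107 104 104 101 100 100 100 101 101  98
 106 110 110 112]
c4 158 244 [119 119 121 120 120 120 119 118 118 119 114 105 101 101 101  99  98  98
  98  98  99  99]
c4 160 244 [ 96 108 117 120 117 111 104 105 106 105 104 103 105 103 103 101 101 100
  98  98  99  99]
c4 162 244 [118 122 112 106 105 106 104 104 105 106 105 105 105 105 103 104 103 102
 101 100 102 102]
c4 164 244 [122 116 106 104 105 104 105 104 106 105 105 105 103 104 103 104 103 103
 103 102 102 101]
c4 166 244 [ 71  62  81  97 102 103 103 103 103 104 106 105 105 104 104 108 108 108
 107 107 106 103]
```

Call:
arm_command(steps=[0,0.04,0.09,0.4,0,0,0,0,0.7,0,0,0,0,0.7,0,0,0,0,0.47,0,0,0,0,0,0,0,0,0,0,0,0,0,0,0,0])

```text
time: 11.65
eef_pos: [0.6168, 0.1115, 0.234]
tcp_rot: [0.706, 0.708, 0.001, 0.001]
contact_force: [0.2, -0.2, -1.7]
opening: 0.164
finger_force: 78.0
```

Run:
```python
from h import *
import pickle
im,c=shot("wrist","w5.png");b,_=shot("side","s5.png");d,_=shot("scene","c5.png");pickle.dump(c,open("w5.pkl","wb"))
s=ctrl.get_state();e=s["eef_pos"];print(e,s["contact_force"])
up=lambda i,x,y,w,h:cv2.resize(cv2.cvtColor(i[y:y+h,x:x+w],cv2.COLOR_RGB2BGR),(400,300),interpolation=cv2.INTER_CUBIC)
m=np.zeros((600,800,3),np.uint8)
u=proj(c,[.616,.1117,.138]);print(u);o=u.round().astype(int)-[32,24]
m[:300,:400]=up(im,o[0],o[1],64,48);print(o)
m[300:,:400]=up(b,223,145,40,30);m[300:,400:]=up(d,234,155,40,30)
cv2.imwrite("pics/mos5.png",m)
```

```text
[0.61700566 0.11165559 0.23470416] [-0.57156715  1.180372   -1.84681264]
[257.76939142 187.50615738]
[226 164]
```

View pics/mos5.png

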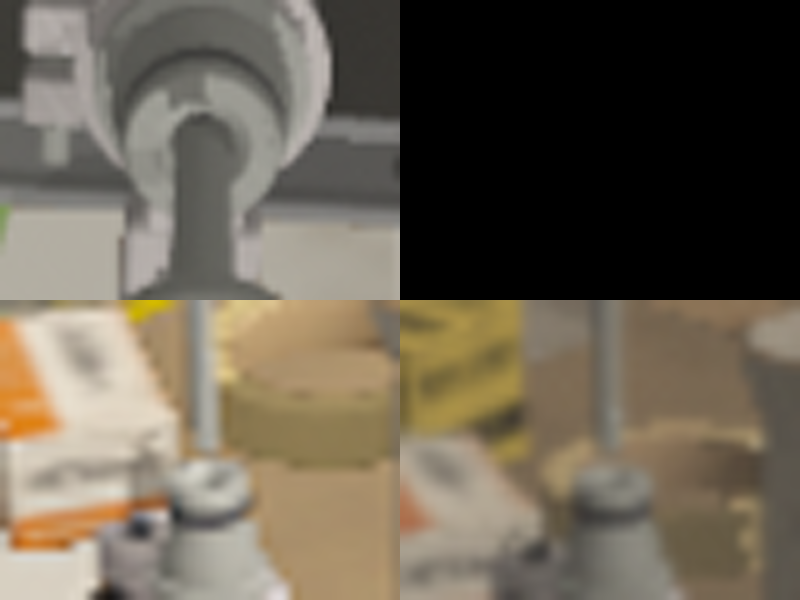

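Run:
```python
from h import *
import pickle
c=pickle.load(open("w5.pkl","rb"))
print("muz",atz(c,226+203/6.25-.5,184.7,.138), atz(c,258,186,.138))
print("nose pred edge/centre",proj(c,[.617,.1165,.1467]),proj(c,[.617,.1125,.1467]))
for zn in(.1447,.1467): print("nose far edge",zn,atz(c,258.4,181.5,zn))
im=cv2.imread("pics/w5.png",0)
for col in(254,256,258,260,262,264):print(col,im[170:204,col])
for r in(182,184,186,188,190,194):print(r,im[r,240:280])
```

```text
muz [0.61619389 0.11449056 0.138     ] [0.61621543 0.11320037 0.138     ]
nose pred edge/centre [258.87399896 185.49517435] [258.86059204 189.65511996]
nose far edge 0.1447 [0.6165642  0.11969283 0.1447    ]
nose far edge 0.1467 [0.61655872 0.12030267 0.1467    ]
254 [ 90  83  66  66  83  93 104 112 112 112 117 143 162 140  96  83  84  85
  88  90  92  85  85  85  85  85  85  86  86  86  85  85  86  86]
256 [ 92  83  61  77  94 101 110 111 111 110 131 148 101  79  86  87  87  86
  87  87  87  87  87  88  87  87  88  88  87  88  88  88  87  88]
258 [ 92  77  63  77  96 107 121 124 124 118 124 137  78  74  87  90  93  93
  93  93  93  93  93  93  93  94  93  93  94  94  94  94  95  94]
260 [ 99  88  62  79  98 113 139 153 154 154 152 143 120  88  85  88  95  99
  97  98  98  98  98  98  98  98  98  97  98  98  98  98  98  98]
262 [101  93  69  70  92 103 126 153 154 155 153 147 137 120  96  89  88  88
  95 101 102 101 103 109 114 114 113 111 110 113 113 112 108 106]
264 [101 102  94  70  74  96 107 132 153 154 154 154 148 138 131 124 119 114
 111 110 112 118 140 157 157 155 155 152 155
[... 329 characters left out ...]
65 172 177
 156 126 126 126]
186 [105 134 158 151 131 100 138 156 155 154 154 152 145 107  84  85  87  89
  93  95  95  91  88 104 119 127 147 155 151 143 144 131 165 173 170 142
  86  87  87  87]
188 [ 94  92 106 150 149 119 131 143 144 143 137 131 142 122  88  86  87  89
  93  96  97  99  95  98 111 121 148 155 156 155 150 150 175 155 103  87
  86  86  86  87]
190 [ 86  87  86  90 111 130 123 141 142 143 139 130 140 130  92  86  87  89
  93  96  98 100 102 105 112 135 159 157 157 153 143 141 104  87  87  87
  86  86  86  86]
194 [ 96  95  93  92  91  89  86  99 135 153 155 155 155 143  85  86  87  90
  93  96  98  99 114 149 157 157 157 153 134  82  76  76  77  76  77  78
  78  78  78  79]
```

Call:
arm_command(steps=[0,-0.04,0,0.05,0,0,0,0,0.05,0,0,0,0,0.05,0,0,0,0,0.05,0,0,0,0,0.05,0,0,0,0,0.05,0,0,0,0,0.04,0,0,0,0,0,0])

```text
time: 12.47
eef_pos: [0.6161, 0.1107, 0.2241]
tcp_rot: [0.706, 0.708, -0.0, -0.0]
contact_force: [0.5, -0.1, -1.3]
opening: 0.167
finger_force: 78.0
```

Call:
arm_command(steps=[0,0,0,0.04,0,0,0,0,0.04,0,0,0,0,0,0])

```text
time: 12.72
eef_pos: [0.6161, 0.1106, 0.2223]
tcp_rot: [0.706, 0.708, -0.0, -0.0]
contact_force: [0.0, 0.5, -1.4]
opening: 0.166
finger_force: 78.0
```

Nose about at 134 mm with no contact: inside the countersink. Continue gently.

Call:
arm_command(steps=[0,0,0,0.03,0,0,0,0,0.03,0,0,0,0,0.03,0,0,0,0,0,0])

```text
time: 13.05
eef_pos: [0.6161, 0.1106, 0.2201]
tcp_rot: [0.706, 0.708, -0.0, -0.0]
contact_force: [0.1, 0.4, -2.7]
opening: 0.166
finger_force: 78.0
```

Call:
arm_command(steps=[0,0,0,0.03,0,0,0,0,0.03,0,0,0,0,0.03,0,0,0,0,0,0])

```text
time: 13.38
eef_pos: [0.6161, 0.1107, 0.2178]
tcp_rot: [0.706, 0.708, -0.0, -0.0]
contact_force: [0.1, 0.3, -1.7]
opening: 0.165
finger_force: 78.0
```

Call:
arm_command(steps=[0,0,0,0.05,0,0,0,0,0.05,0,0,0,0,0.05,0,0,0,0,0.05,0,0,0,0,0.04,0,0,0,0,0.04,0,0,0,0,0.03,0,0,0,0,0.03,0])

```text
time: 14.05
eef_pos: [0.6162, 0.1106, 0.2095]
tcp_rot: [0.706, 0.708, -0.0, -0.0]
contact_force: [0.3, 0.1, -1.2]
opening: 0.162
finger_force: 78.0
```

Call:
arm_command(steps=[0,0,0,0.03,0,0,0,0,0.03,0,0,0,0,0.03,0,0,0,0,0.03,0,0,0,0,0.03,0,0,0,0,0.03,0])

```text
time: 14.55
eef_pos: [0.6162, 0.1107, 0.205]
tcp_rot: [0.706, 0.708, 0.0, 0.0]
contact_force: [-0.7, 0.0, -1.5]
opening: 0.167
finger_force: 78.0
```

Call:
arm_command(steps=[0,0,0,0.03,0,0,0,0,0.03,0,0,0,0,0.03,0,0,0,0,0.03,0,0,0,0,0.03,0,0,0,0,0.03,0])

```text
time: 15.05
eef_pos: [0.6166, 0.1107, 0.2017]
tcp_rot: [0.706, 0.708, 0.0, 0.0]
contact_force: [-1.3, -0.7, 3.9]
opening: 0.168
finger_force: 78.3
```

Call:
arm_command(steps=[0,0,0,0.03,0,0,0,0,0.03,0,0,0,0,0.03,0,0,0,0,0.03,0])

```text
time: 15.38
eef_pos: [0.6178, 0.1108, 0.2011]
tcp_rot: [0.706, 0.708, 0.002, 0.002]
contact_force: [-2.3, -0.7, 10.0]
opening: 0.167
finger_force: 79.0
```

Call:
arm_command(steps=[0,0,0,0.03,0,0,0,0,0.03,0,0,0,0,0.03,0,0,0,0,0.03,0])

```text
time: 15.72
eef_pos: [0.618, 0.1107, 0.2002]
tcp_rot: [0.706, 0.708, 0.002, 0.002]
contact_force: [-4.8, 0.1, 15.0]
opening: 0.17
finger_force: 79.6
```

Call:
arm_command(steps=[0,0,0,0.03,0,0,0,0,0.03,0,0,0,0,0.03,0,0,0,0,0.03,0])

```text
time: 16.05
eef_pos: [0.6182, 0.1108, 0.1985]
tcp_rot: [0.706, 0.708, 0.002, 0.002]
contact_force: [-6.1, -0.8, 17.8]
opening: 0.167
finger_force: 80.1
```

Call:
arm_command(steps=[0,0,-0.02,0.03,0,0,0,-0.02,0.03,0,0,0,-0.02,0.03,0,0,0,-0.01,0.03,0])

```text
time: 16.38
eef_pos: [0.6177, 0.1108, 0.1961]
tcp_rot: [0.706, 0.708, 0.004, 0.004]
contact_force: [-3.3, -0.6, 18.5]
opening: 0.167
finger_force: 80.0
```

Call:
arm_command(steps=[0,0,0,0.03,0,0,0,0,0.03,0,0,0,0,0.03,0,0,0,0,0.03,0])

```text
time: 16.72
eef_pos: [0.6178, 0.1108, 0.1934]
tcp_rot: [0.706, 0.708, 0.004, 0.004]
contact_force: [-3.4, -0.1, 19.1]
opening: 0.163
finger_force: 80.0
```

Call:
arm_command(steps=[0,0,-0.01,0.03,0,0,0,-0.01,0.03,0,0,0,-0.01,0.03,0,0,0,-0.01,0.03,0,0,0,0,0.03,0,0,0,0,0.03,0,0,0,0,0.03,0,0,0,0,0.03,0])

```text
time: 17.38
eef_pos: [0.6174, 0.1109, 0.1875]
tcp_rot: [0.706, 0.708, 0.004, 0.004]
contact_force: [-2.5, 0.2, 18.2]
opening: 0.166
finger_force: 80.0
```

Call:
arm_command(steps=[0,0,0,0.03,0,0,0,0,0.03,0,0,0,0,0.03,0,0,0,0,0.03,0,0,0,0,0.03,0,0,0,0,0.03,0,0,0,0,0.03,0,0,0,0,0.03,0])

```text
time: 18.05
eef_pos: [0.6172, 0.111, 0.1812]
tcp_rot: [0.706, 0.708, 0.004, 0.004]
contact_force: [-3.1, 0.4, 17.6]
opening: 0.167
finger_force: 80.0
```

Call:
arm_command(steps=[0,0,0,0.03,0,0,0,0,0.03,0,0,0,0,0.03,0,0,0,0,0.03,0,0,0,0,0.03,0,0,0,0,0.03,0,0,0,0,0.03,0,0,0,0,0.03,0])

```text
time: 18.72
eef_pos: [0.6152, 0.1105, 0.1683]
tcp_rot: [0.706, 0.708, 0.002, 0.002]
contact_force: [6.5, -0.1, 1.5]
opening: 0.167
finger_force: 78.2
```

Call:
arm_command(steps=[0,0,0.03,-0.1,0,0,0,0.03,-0.2,0,0,0,0,-0.4,0,0,0,0,-0.4,0,0,0,0,-0.4,0,0,0,0,-0.4,0,0,0,0,-0.4,0,0,0,0,-0.4,0])

```text
time: 19.38
eef_pos: [0.6132, 0.1106, 0.2335]
tcp_rot: [0.706, 0.708, -0.002, -0.002]
contact_force: [-0.5, 0.2, -2.1]
opening: 0.164
finger_force: 78.8
```

Call:
arm_command(steps=[0,0,0,-0.4,0,0,0,0,-0.6,0,0,0,0,-0.7,0,0,0,0,-0.7,0,0,0,0,-0.6,0,0,0,0,0,0,0,0,0,0,0,0,0,0,0,0])

```text
time: 20.05
eef_pos: [0.614, 0.1107, 0.3086]
tcp_rot: [0.706, 0.708, -0.001, -0.001]
contact_force: [-0.1, -0.2, -3.0]
opening: 0.163
finger_force: 78.9
```

Run:
```python
from h import *
import pickle
im,c=shot("wrist","w6.png");b,_=shot("side","s6.png");pickle.dump(c,open("w6.pkl","wb"))
s=ctrl.get_state();e=s["eef_pos"];print(e,s["contact_force"],s["tcp_rot"],s["time"])
B=lambda i:cv2.cvtColor(i,cv2.COLOR_RGB2BGR)
m=np.zeros((600,800,3),np.uint8)
m[:300,:400]=cv2.resize(B(im)[120:270,160:360],(400,300),interpolation=cv2.INTER_CUBIC)
m[:300,400:]=cv2.resize(B(b)[155:218,206:290],(400,300),interpolation=cv2.INTER_CUBIC)
m[300:,:400]=cv2.resize(B(b)[215:275,245:325],(400,300),interpolation=cv2.INTER_CUBIC)
m[300:,400:]=cv2.resize(B(b)[115:175,205:285],(400,300),interpolation=cv2.INTER_CUBIC)
cv2.imwrite("pics/mos6.png",m)
```

```text
[0.61402806 0.11068369 0.30797191] [ 0.16945292  1.10659802 -1.07135737] [ 0.70602597  0.70818312 -0.001433   -0.00139463] 20.15
```

View pics/mos6.png

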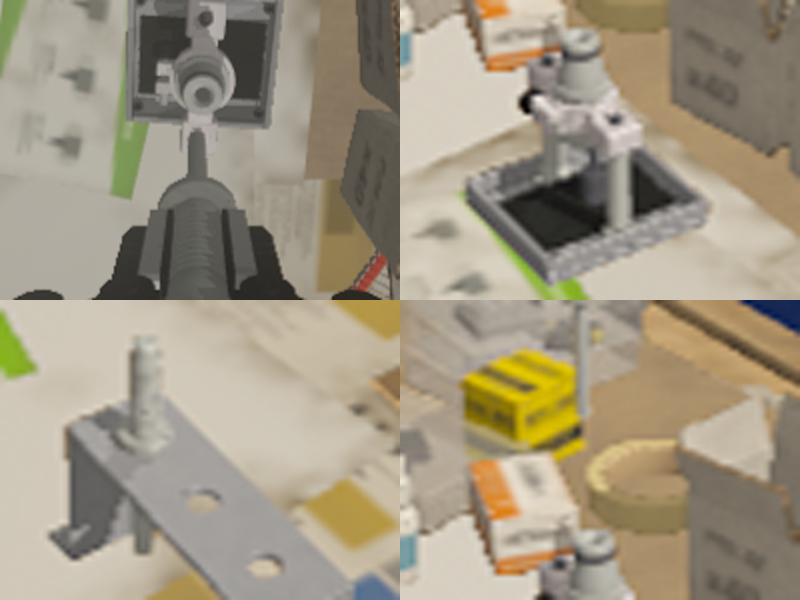

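Call:
arm_command(steps=[0,-0.5,-0.15,0,0,0,-0.93,-0.285,0,0,0,-0.93,-0.285,0,0,0,-0.93,-0.285,0,0,0,-0.93,-0.285,0,0,0,-0.93,-0.285,0,0,0,-0.93,-0.285,0,0,0,-0.93,-0.285,0,0])

```text
time: 20.82
eef_pos: [0.5606, -0.0665, 0.3092]
tcp_rot: [0.706, 0.708, -0.001, -0.001]
contact_force: [0.3, -0.4, -1.6]
opening: 0.173
finger_force: 78.9
```

Call:
arm_command(steps=[0,-0.93,-0.285,0,0,0,-0.93,-0.285,0,0,0,-0.93,-0.285,0,0,0,-0.93,-0.285,0,0,0,-0.93,-0.285,0,0,0,-0.93,-0.285,0,0,0,-0.93,-0.285,0,0,0,-0.93,-0.285,0,0])

```text
time: 21.48
eef_pos: [0.5039, -0.2524, 0.3092]
tcp_rot: [0.706, 0.708, -0.0, -0.001]
contact_force: [-0.4, -0.5, -1.9]
opening: 0.166
finger_force: 78.9
```

Call:
arm_command(steps=[0,-0.93,-0.285,0,0,0,-0.5,-0.1,0,0,0,0,0,0,0,0,0,0,0,0,0,0,0,0,0,0,0,0,0,0])

```text
time: 21.98
eef_pos: [0.4961, -0.2857, 0.31]
tcp_rot: [0.706, 0.709, 0.0, -0.0]
contact_force: [-0.4, 0.1, -0.5]
opening: 0.167
finger_force: 78.8
```

Call:
arm_command(steps=[0,-0.045,-0.09,0.5,0,0,0,0,0.8,0,0,0,0,0.8,0,0,0,0,0.8,0,0,0,0,0.8,0,0,0,0,0.8,0,0,0,0,0,0,0,0,0,0,0])

```text
time: 22.65
eef_pos: [0.4929, -0.2865, 0.1957]
tcp_rot: [0.706, 0.709, -0.0, -0.002]
contact_force: [0.1, -0.1, -2.1]
opening: 0.163
finger_force: 78.8
```

Run:
```python
from h import *
im,c=shot("wrist","w7.png");e=ctrl.get_state()["eef_pos"];print(e)
n=proj(c,[e[0],e[1]+.001,e[2]-.088]);h=proj(c,[.493,-.286,.095]);print("nose pred",n,"hole pred",h)
g=cv2.cvtColor(im,cv2.COLOR_RGB2GRAY);u,v=h.round().astype(int)
for r in range(v-12,v+14,2):print(r,u-16,g[r,u-16:u+17])
```

```text
[ 0.49380288 -0.28739104  0.19759785]
nose pred [260.04035581 191.23557834] hole pred [259.16041878 185.94063601]
174 243 [134 133 133 133 132 132 132 132 131 131 131 131 131 131 131 132 132 132
 132 133 134 133 133 133 132 132 133 133 132 132 133 134 134]
176 243 [134 133 133 132 132 132 132 132 130 130 131 131 131 129 124 131 132 132
 132 132 132 133 132 132 132 132 132 133 133 133 133 134 134]
178 243 [133 133 132 132 132 132 132 132 130 130 130 134 141 140 132 136 147 134
 135 137 128 131 132 131 132 132 133 133 133 133 134 134 134]
180 243 [132 131 131 132 132 132 131 130 130 131 138 150 151 152 152 150 149 149
 150 150 146 124 121 129 131 133 134 134 133 134 134 135 135]
182 243 [133 132 132 132 132 132 132 130 132 142 146 149 150 152 152 151 150 149
 149 149 149 152 146 112 129 133 134 134 134 134 134 135 135]
184 243 [133 134 134 133 133 132 132 127 108  81  82  84  83  82  84 103 135 134
 133 132 132 134 135 132 119 132 134 134 134 133 134 134 134]
186 243 [134 133 133 133 133 133 132 124 100  81  81  81  82  84  87  90  92  92
  88  83  81  82  80  85 113 132 133 133 133 13
[... 172 characters left out ...]
22 122 122 123 125 132 132 128 113  95  83  84  84  86  90  93  95
  97  94  75  80 101 125 131 133 132 133 133 133 132 132 132]
192 243 [122 122 122 123 125 133 133 131 131 130 118  82  83  85  86  90  93  95
  96  99 107 121 131 132 132 133 133 133 133 133 133 133 132]
194 243 [124 132 133 133 132 132 132 132 132 131 122  82  84  85  86  90  93  94
  96 105 127 132 132 132 134 134 135 134 134 134 134 133 132]
196 243 [131 132 132 132 132 132 131 131 132 132 123  82  84  85  87  90  92  94
  97 104 125 134 133 133 135 135 135 134 134 135 134 134 134]
198 243 [130 131 130 131 130 131 131 130 131 128 111  82  84  85  87  91  93  94
  97 102 120 133 133 134 134 134 134 134 134 134 134 134 134]
```

Call:
arm_command(steps=[0,0,0.02,0.2,0,0,0,0,0.25,0,0,0,0,0.25,0,0,0,0,0.25,0,0,0,0,0.25,0,0,0,0,0.25,0])

```text
time: 23.2
eef_pos: [0.4941, -0.2878, 0.1606]
tcp_rot: [0.706, 0.708, -0.0, -0.0]
contact_force: [0.1, 0.7, -1.8]
opening: 0.163
finger_force: 78.8
```

Call:
arm_command(steps=[0,0,0,0.3,0,0,0,0,0.3,0,0,0,0,0.3,0,0,0,0,0.3,0,0,0,0,0.3,0,0,0,0,0.2,0,0,0,0,0,0,0,0,0,0,0])

```text
time: 23.87
eef_pos: [0.494, -0.2877, 0.1184]
tcp_rot: [0.706, 0.708, -0.0, -0.0]
contact_force: [0.7, 0.2, -1.8]
opening: 0.165
finger_force: 78.8
```

Call:
arm_command(steps=[0,0,0,0.05,0,0,0,0,0.05,0,0,0,0,0.05,0,0,0,0,0.05,0,0,0,0,0.05,0,0,0,0,0.05,0,0,0,0,0,0])

```text
time: 24.45
eef_pos: [0.494, -0.2877, 0.111]
tcp_rot: [0.706, 0.708, -0.0, -0.0]
contact_force: [-0.0, 0.5, -2.1]
opening: 0.168
finger_force: 78.8
```

Call:
arm_command(steps=[0,0,0,0.03,0,0,0,0,0.03,0,0,0,0,0.03,0,0,0,0,0,0])

```text
time: 24.78
eef_pos: [0.4941, -0.2878, 0.1089]
tcp_rot: [0.706, 0.708, -0.0, -0.0]
contact_force: [-0.6, -0.2, -1.9]
opening: 0.167
finger_force: 78.8
```

Call:
arm_command(steps=[0,0,0,0.03,0,0,0,0,0.03,0,0,0,0,0,0])

```text
time: 25.03
eef_pos: [0.4943, -0.2879, 0.1082]
tcp_rot: [0.706, 0.708, -0.0, 0.0]
contact_force: [-1.4, 1.1, 1.0]
opening: 0.166
finger_force: 79.2
```

Call:
arm_command(steps=[0,0,0,0.02,0,0,0,0,0.02,0,0,0,0,0,0])

```text
time: 25.28
eef_pos: [0.4943, -0.288, 0.1082]
tcp_rot: [0.706, 0.708, -0.0, -0.0]
contact_force: [-4.0, 2.6, 6.8]
opening: 0.171
finger_force: 79.8
```

Call:
arm_command(steps=[0,0,0,-0.04,0,0,0,0,0,0,40,0,0,0,0,60,0,0,0,0,100,0,0,0,0,100,0,0,0,0,100,0,0,0,0,100,0,0,0,0])

```text
time: 25.95
eef_pos: [0.4942, -0.2878, 0.1074]
tcp_rot: [0.706, 0.708, -0.0, -0.0]
contact_force: [-0.7, 0.7, -0.4]
opening: 0.988
finger_force: 0.0
```

Call:
arm_command(steps=[100,0,0,0,0,100,0,0,-0.3,0,100,0,0,-0.6,0,100,0,0,-0.9,0,100,0,0,-0.9,0,100,0,0,-0.9,0,100,0,0,-0.9,0,100,0,0,0,0])

```text
time: 26.62
eef_pos: [0.4965, -0.2897, 0.2268]
tcp_rot: [0.706, 0.708, 0.0, 0.005]
contact_force: [0.5, -1.1, 0.1]
opening: 1.0
finger_force: 0.0
```

Run:
```python
from h import *
shot("side","s8.png");shot("scene","c8.png");s=ctrl.get_state();print(s["eef_pos"],s["contact_force"],s["opening"],s["time"])
for n,a,b in(("side","side0","s8"),("scene","scene0","c8")):
    A=cv2.imread(f"pics/{a}.png").astype(int);B=cv2.imread(f"pics/{b}.png").astype(int);D=abs(A-B).sum(2)
    k=cam(n)
    for nm,p in(("slim",[.493,-.286,.13]),("slimcollar",[.493,-.286,.098]),("thick",[.499,-.187,.13])):
        u,v=proj(k,p).round().astype(int);print(n,nm,D[v-10:v+10,u-8:u+9].max(0))
```

```text
[ 0.49466959 -0.28820995  0.22157638] [-0.1410885   0.15859469  0.24376053] 1.0025712741263504 26.7167
side slim [ 59  99  36  81 156 216  92  62  50  78 124  76 127  65  32  33  33]
side slimcollar [188 152  99  57 104 115  68  74  50  50  46  81  81 118  89  47  33]
side thick [ 33  33  33  34  33  33  32  32  33  33  33  34  33  33  46  40 504]
scene slim [ 36  36  35  46 141 117  68  23  27  35  49  61  46  37  36  34  32]
scene slimcollar [ 65  45  50  33  40 135  76  24  25  27  35  49  53  57  63  44  33]
scene thick [36 39 36 36 35 33 29 30 33 32 32 33 33 33 33 34 34]
```

```bash
python3 -c "
from plant import ctrl
print(ctrl.sign_off())"
```

```text
the job is handed in; nothing more can be done
None
```

The job is handed in at about 27 s of the 72 s allowed: I pressed the piston out with the slim drift, and the camera shows it in the tray. The wrist force readings stayed at about 20 N or less. The drift hangs back in its original rack hole, and the other drift and bystanders were not touched.

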